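# Clamp a fired lamp stem in the drilling jig

### The arm

A 6-joint arm with a two-finger parallel gripper is mounted at the origin on the work surface. World frame = base frame: x ahead of the robot, y to its left, z up, the work surface at z = 0. Lengths are in m, angles in rad, forces in N, time in s.
With the tool pointing down it reaches from about 0.375 to 0.925 m from the base axis. Payload 5.7 kg.
Tool frame: the origin (TCP) lies midway between the tips of the shut fingers; the grasp point (between the pads) lies 19 mm behind it; z points along the fingers, y is the line along which they close (so a half turn about z gives the same grasp; the last joint's range is limited). The gripper opens to 88 mm and grips with 3 to 60 N. Pads are 20 mm wide; open, the fingers measure 115 mm over their backs; the gripper's body (75 mm by 178 mm) begins 61 mm behind the grasp point.
Start: joints at [-1.368, 0.359, 1.51, -0, 1.272, -0.115], TCP at [0.187, -0.57, 0.223] pointing down, gripper open.
Joint ranges: [-2.97, 2.97], [-1.01, 2.36], [0.21, 2.38], [-0.96, 4.11], [0.2, 2.71], [-2.98, 2.98]. Speed limits (rad/s): [2.39, 2.39, 3.14, 3.14, 3.14, 3.14].

### API

Orientations are given as a unit quaternion [x, y, z, w].
In Python, from bench import move_ptp, servo_line, goto_joints, move_gripper, sleep, inverse_kinematics, capture, PlanningError, close_job, spot_in, silhouettes, current_clock, current_joint_pos, current_qvel, current_joint_torque, current_position, current_orientation, current_force, current_torque, current_finger_gap, current_grip_force gives the robot as it stands. Calls block until the motion is done:
- move_ptp(position, orientation): joint-space move of the TCP to a pose.
- servo_line(position, orientation=None, rate=0.15, contact_N=None): straight line of the TCP; orientation=None keeps the orientation; rate is the mean speed in m/s. With contact_N (N) it stops when the force on the tool has changed by that much, and returns True; else False.
- goto_joints(angles): joint-space move.
- move_gripper(opening): finger opening in m; the grip force is fixed at half the most; returns when the fingers have stopped.
- sleep(seconds).
- inverse_kinematics(position, orientation): joint angles nearest the present ones, or None.
- capture(name): name is "side" or "top" or "wrist"; returns a dict with "image" (480x640x3 uint8, blue, green, red), "range_z" (480x640 float32, m along the optical axis (not along the pixel's ray), 0 where there is no reading), "intrinsics" (3x3 intrinsics, pixels), "R" (3x3) and "t" (3): a world point X has camera coordinates R X + t. Camera axes: x right, y down, z forward; pixel columns grow to the right and rows downward; lengths in m; the calibration is good to about 2 mm. The wrist camera is an equidistant fisheye: a pixel r from the principal point sees the ray r / f radians off the axis. A picture is of the moment at which its call begins.
A pose or a line that the arm cannot do raises PlanningError and nothing moves.
- close_job(): hands the job in; it is judged then, once.
Trained networks look in the newest picture that a camera, given by its name, has taken for a name from the list of things; names that differ only in an ending like _2 or _b are one class to them, and where a whole thing is asked for, a point or a joint stands for the part that bears it (a point fixed in the world has none). Each returns a list of dicts, best first, with "conf" (0 to 1); they miss things now and then, are a little off and sometimes report something else, mostly with a low value. They report only what shows in the picture. A call takes as long as a camera call. They do not tell look-alikes from the thing itself.
- spot_in(camera, query): "xy" ([column, row] in pixels, amid what is visible of it).
- silhouettes(camera, query): "region" (480x640 bool, what is visible of it) and "xy" ([column, row] in pixels, amid what is visible of it).
Readings, each from a call of its own:
- current_clock(): time.
- current_joint_pos(): joint angles.
- current_qvel(): joint speeds.
- current_joint_torque(): joint torques, N m.
- current_position(): TCP position.
- current_orientation(): TCP orientation.
- current_force(): force on the tool from outside, world axes, zero at the start.
- current_torque(): the same for the moment, N m.
- current_finger_gap(): finger opening in m.
- current_grip_force(): force on a finger pad.
Only numpy, scipy, OpenCV 4.12 (cv2) and the standard library are available. Lean on these libraries where they do the work, as an engineer would, in place of code of your own. Each camera call takes 0.05 s, during which the arm holds its last target. There are 200 camera calls.

### The job

Load the collared clay stem into the drilling jig: lay it in the V with its plain end towards the end stop, slide it along until that end bears gently but surely on the stop, and let go. Then swing the hinged strap over it and press it down until the catch snaps and holds it shut on the stem. The clay is brittle, so do not drop it, press it hard or ram it into the stop, and leave the other tube and the things on the bench alone.

Things in the scene. Friction and masses are not known exactly. Their poses are not given: they have to be found in the camera images.
- stem: the work: fired terracotta tube lying level on the rack, 180 mm long, 40 mm in diameter, with a collar 52 mm in diameter and 10 mm wide round one end; 0.27 to 0.43 kg, brittle; it slides easily on the waxed V but not in the grip. Origin: on the centre line, midway along the length (50 mm above the table at the start). x runs along the tube: collar at x = -90 to -80 mm, plain end at +90 mm
- stem_end (a point): centre of the stem's plain end face (the end without the collar)
- rack: low fixed wooden rack, 170 x 230 mm, origin under its centre. Two cross bars (x = -52 and +52 mm, 10 mm thick, top 30 mm above the table) carry the tubes along x at y = +50 and -50 mm (which lies where varies), with wooden pegs up to 44 mm high 21 mm either side of each tube's axis. Between the bars (x = -45 to +45 mm) a tube is free to be gripped across from above
- plain_stem: the other tube on the rack, not wanted: 140 mm long, 40 mm in diameter, no collar. Origin: its centre, x along it
- jig: drilling jig fixed to the bench, origin on the table, x along the V towards the end stop, z up. Base plate x = -95 to +145, y = -70 to +70, 12 mm thick. A 90 degree V-block (x = +15 to +65) and a V-rest (x = -71 to -57) in one line: a 40 mm tube seated in both has its axis at y = 0, z = 58 mm; flanks are 46 mm apart at their top, z = 52. End stop: see gap
- gap (a point): on the V's centre line (jig x = -21, y = 0, z = 58 mm), middle of the 72 mm gap between V-rest and V-block, open down to the base plate for the fingers. Ahead stands the end stop, a steel plate 44 x 44 mm square across the centre line, bolted fast and unyielding; its face is somewhere from jig x = +76 to +90 mm as last set: not measured, feel for it
- hinge (a point): middle of the strap's hinge pin, at jig x = +40, y = +42, z = 86 mm; the pin runs along the jig's x between lugs 96 mm high. Facing it, at jig x = +40, y = -56 mm, stands a forked spring catch, 28 mm wide, its top 104 mm above the table
- strap (a joint): angle (rad) of the steel strap, 26 x 6 mm: 0 shut, level over the V-block, pointing to the jig's -y; 1.57 upright; 2.65 to 3.0 at the start, folded back to the jig's +y. Hinge friction 0.14 N m: it stays put. From 0.14 down it meets the catch and the seated tube (push 10 to 15 N at the knob); near 0.03 the catch snaps and keeps it at about 0.01; uncaught it stays over 0.04. Fixed limit -0.03
- knob (a point): centre of the strap's black ball knob, 28 mm in diameter, 134 mm from the hinge pin: at angle a it is at jig x = +40, y = 42 - 134 cos a, z = 86 + 134 sin a (mm). Pinched, it can turn between the fingers as the strap swings. With the strap shut the catch is 36 mm from the knob's centre, so pinch with the fingers closing along the jig's x
- pad: rubber pad 22 x 26 mm under the strap, 42 mm from the hinge pin, on a spring of 2 N/mm, that bears on the tube: about 10 N when the strap is shut
- spray_bottle: white spray bottle, 88 mm wide, 230 mm tall; a bystander
- glaze_jar: glass jar with a lid, 76 mm wide, 95 mm tall; a bystander
- slip_jar: small white jar, 60 mm wide, 75 mm tall; a bystander
- banding_wheel: heavy iron turntable, 190 mm wide, 66 mm high; a bystander
- bisque_bowl: clay bowl 110 mm wide on the turntable; a bystander
- mallet: wooden mallet, 240 mm long, lying; a bystander
- brush: wooden brush, 180 mm long, lying; a bystander
- kiln_prop: white waisted kiln prop, 44 mm wide, 75 mm tall, standing; a bystander
Mind the look-alikes: they are no part of the job. Leave any black look-alike of the stem alone.

How it is judged:
On the way, in this order (a step that is already met when the one before it is completed fails the run):
1. the stem lies in both Vs, collar end away from the stop, with its plain end up against the stop (gap under 2 mm) (y of stem in the frame of jig between -0.003 and 0.003 m and z of stem in the frame of jig between 0.055 and 0.0605 m and angle between the x axis of stem and the x axis of jig, either way round below 0.03 rad and x of stem_end in the frame of jig above 0.07 m and distance between stem_end and end_stop_c0 below 0.008 m), for 0.2 s.
2. the strap is shut over the seated stem, its pad pressing on it (y of stem in the frame of jig between -0.003 and 0.003 m and z of stem in the frame of jig between 0.055 and 0.0605 m and angle between the x axis of stem and the x axis of jig, either way round below 0.03 rad and x of stem_end in the frame of jig above 0.07 m and value of joint strap below 0.03 rad and contact force between pad and stem above 4 N), for 0.2 s.
At the end, for the whole second after the job is handed in: The stem rests seated in both Vs (axis within 3 mm sideways and -3/+2.5 mm in height of the V's centre line, within 0.03 rad of it), plain end no more than 2 mm from the stop's face; the strap is shut by the catch (below 0.03 rad) with its pad pressing on the stem (over 4 N); all at rest (all of step 2 and distance between stem_end and end_stop_c0 below 0.008 m and linear speed of stem below 0.01 m/s); the robot touches nothing.
It fails at once if the stem's end is rammed into the stop (over 22 N) (contact force between stem and end_stop_c0 above 22 N).
It fails at once if the stem is pressed hard on the jig (over 60 N over all contacts; about 30 N when clamped) (contact force between stem and jig above 60 N).
It fails at once if the stem is dropped or slammed into the V (faster than 0.35 m/s within 17 mm of its seat) (z of stem in the frame of jig below 0.075 m and horizontal distance between stem and gap below 0.06 m and linear speed of stem above 0.35 m/s).
It fails at once if the other tube is disturbed (moved 15 mm) (distance of plain_stem from where it was at the start of the episode above 0.015 m).
It fails at once if a bystander is disturbed (moved 20 mm) (distance of any of spray_bottle, glaze_jar, slip_jar, banding_wheel, bisque_bowl, mallet, brush, kiln_prop from where it was at the start of the episode above 0.02 m).
It also fails if it takes over 67 s, if anything falls off the work surface, if the arm or the gripper's body presses on something with over 40 N, if the wrist force passes 120 N, or if a joint passes its speed limit or range.

## Working session

There is one attempt and no reset: what is moved stays moved. The work goes in short steps, each a Python script; the robot and the scene stay as the last script left them, time stands still between calls to the robot, and variables do not carry over. Pictures are saved under pics/ and viewed, at most 10 in all, crops included, and the job is handed in when it is done.

```bash
mkdir -p pics; ls; cat > h.py <<'E'
import numpy as np, cv2
from bench import *
def cloud(c):
    z=c["range_z"];K=c["intrinsics"];v,u=np.mgrid[0:480,0:640]
    P=np.stack([(u-K[0,2])/K[0,0]*z,(v-K[1,2])/K[1,1]*z,z],-1)
    W=(P-c["t"])@c["R"]   # R^T (P-t)
    W[z<=0]=np.nan
    return W
E
python3 - <<'E'
from h import *
for n in("top","side"):
    c=capture(n);cv2.imwrite(f"pics/{n}.png",c["image"]);np.savez(f"{n}.npz",**c)
    W=cloud(c);print(n,c["intrinsics"][0],-c["R"].T@c["t"])
    for q in("stem","plain_stem","rack","jig","strap","knob","spray_bottle","glaze_jar","slip_jar","banding_wheel","mallet","brush","kiln_prop"):
        for d in silhouettes(n,q)[:3]:
            p=W[d["region"]]
            print(q,round(d["conf"],2),np.round(d["xy"]),d["region"].sum(),np.round(np.nanmedian(p,0),3),"zmax",np.round(np.nanpercentile(p[:,2],98),3))
print(current_clock())
E
```

```text
pics
top [501.70957987   0.         322.78300894] [0.41003578 0.00931413 1.16767108]
stem 0.74 [435. 281.] 1608 [ 0.47  -0.215  0.068] zmax 0.075
stem 0.69 [269. 226.] 124 [0.588 0.141 0.113] zmax 0.119
stem 0.6 [514. 378.] 1691 [ 0.261 -0.388  0.041] zmax 0.052
plain_stem 0.67 [479. 274.] 1207 [ 0.487 -0.315  0.068] zmax 0.074
rack 0.74 [454. 281.] 4796 [ 0.476 -0.272  0.015] zmax 0.044
jig 0.92 [306. 235.] 6120 [0.577 0.065 0.014] zmax 0.134
jig 0.74 [259. 231.] 750 [0.583 0.162 0.114] zmax 0.148
jig 0.4 [164. 210.] 3179 [0.63  0.387 0.066] zmax 0.07
strap 0.73 [262. 230.] 793 [0.584 0.16  0.113] zmax 0.148
knob 0.82 [264. 230.] 764 [0.583 0.159 0.114] zmax 0.148
knob 0.57 [136. 197.] 2022 [0.666 0.441 0.091] zmax 0.123
spray_bottle 0.97 [498. 183.] 2116 [ 0.672 -0.344  0.127] zmax 0.231
glaze_jar 0.81 [419. 162.] 1239 [ 0.736 -0.186  0.093] zmax 0.099
glaze_jar 0.59 [258. 232.] 706 [0.583 0.162 0.114] zmax 0.148
glaze_jar 0.31 [433. 285.] 1604 [ 0.471 -0.215  0.068] zmax 0.075
slip_jar 0.84 [164. 335.] 727 [0.363 0.375 0.073] zmax 0.079
banding_wheel 0.93 [163. 214.] 3414 [0.633 0
[... 590 characters left out ...]
06  0.015] zmax 0.042
jig 0.84 [284. 245.] 3315 [0.573 0.076 0.014] zmax 0.139
strap 0.64 [254. 249.] 370 [0.58  0.165 0.115] zmax 0.148
knob 0.93 [251. 246.] 356 [0.58  0.166 0.116] zmax 0.148
spray_bottle 0.85 [336. 134.] 1229 [ 0.669 -0.34   0.109] zmax 0.23
glaze_jar 0.78 [286. 164.] 705 [ 0.73  -0.173  0.069] zmax 0.099
slip_jar 0.91 [262. 371.] 745 [0.353 0.393 0.072] zmax 0.078
banding_wheel 0.71 [177. 320.] 2637 [0.624 0.431 0.065] zmax 0.07
mallet 0.56 [209. 230.] 858 [0.775 0.145 0.022] zmax 0.029
brush 0.96 [358. 258.] 683 [ 0.372 -0.026  0.018] zmax 0.024
brush 0.15 [283. 247.] 3279 [0.572 0.077 0.014] zmax 0.139
kiln_prop 0.8 [322. 173.] 293 [ 0.637 -0.224  0.051] zmax 0.079
1.4
```

View pics/top.png

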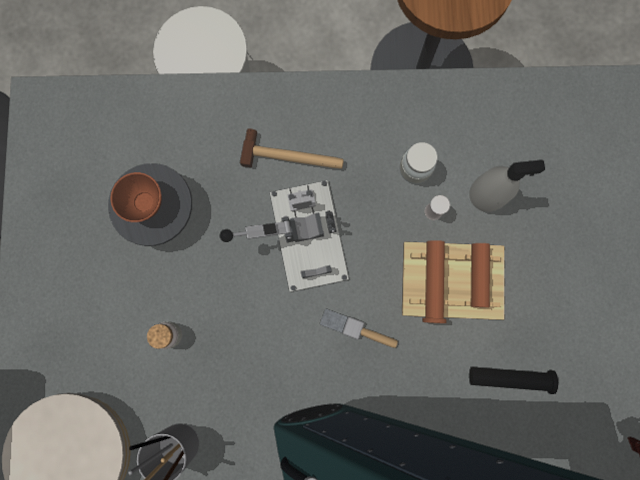

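```bash
python3 - <<'E'
import cv2,numpy as np
a=cv2.imread("pics/top.png")
x=cv2.resize(a[225:345,390:530],None,fx=4,fy=4,interpolation=3)[:, :400+160]
y=cv2.resize(a[160:300,235:375],None,fx=4,fy=4,interpolation=3)
cv2.imwrite("pics/rack.png",x);cv2.imwrite("pics/jig.png",y)
E
```

```text
(no output)
```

View pics/rack.png

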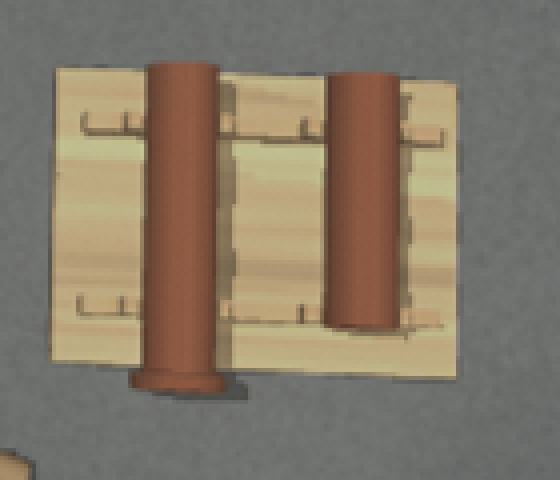

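View pics/jig.png

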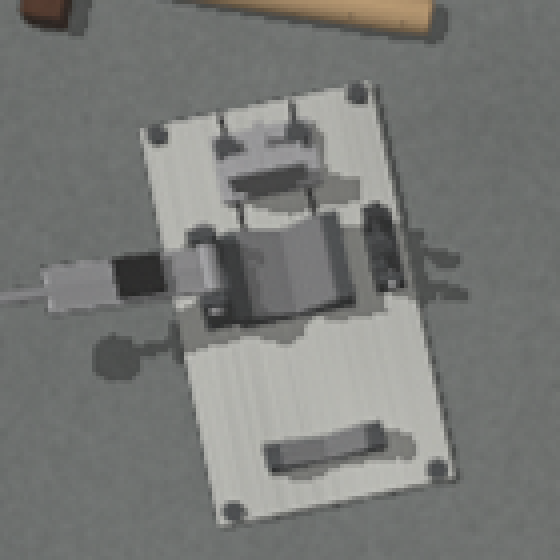

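The stem is the left red tube at (435,281): 180 mm long with a collar at its near end (435,320). The red tube at (480,275) has no collar, so it is plain_stem. The black tube at (514,378) lies off the rack and is a look-alike. The crop confirms the collar. The jig's stop is at the top of its picture, about (302,200), the strap is folded back to the left, and the knob is at (227,236).

```bash
cat > fit.py <<'E'
from h import *
def load(n): return dict(np.load(f"{n}.npz"))
def rect(p):
    (c,s,a)=cv2.minAreaRect((p[:,:2]*1000).astype(np.float32)); return np.round(c,1),np.round(s,1),round(a,2)
if __name__=="__main__":
  for n in("top","side"):
    W=cloud(load(n)).reshape(-1,3); x,y,z=W.T
    # jig base
    m=(abs(z-.012)<.004)&(np.hypot(x-.575,y-.045)<.16)
    b=np.zeros((500,500),np.uint8); ij=((W[m][:,:2]-[.375,-.155])*1000).astype(int)
    print(n,"table z",np.nanmedian(z[(abs(z)<.02)&(abs(x-.45)<.05)&(abs(y-.15)<.05)]),"base",rect(W[m]),m.sum(),np.nanmedian(z[m]))
    # stem
    for nm,yc in(("stem",-.215),("plain",-.315)):
        m=(z>.055)&(z<.085)&(abs(y-yc)<.035)&(abs(x-.475)<.12)
        p=W[m]
        # fit cylinder axis R=20mm, excluding collar
        from scipy.optimize import least_squares
        q=p[(p[:,0]>p[:,0].min()+.015)]
        def f(v):
            d=np.array([np.cos(v[2]),np.sin(v[2]),0]);o=np.array([.475,v[0],v[1]])
            return np.linalg.norm(np.cross(q-o,d),axis=1)-.02
        r=least_squares(f,[yc,.05,0],loss="soft_l1",f_scale=.001)
        v=r.x;d=np.array([np.cos(v[2]),np.sin(v[2]),0]);o=np.array([.475,v[0],v[1]])
        s=(p-o)@d;lo,hi=np.percentile(s,[.3,99.7])
        print(nm,"axis",np.round(v,4),"ext",lo,hi,hi-lo,"centre",o+d*(lo+hi)/2,"rms",np.std(r.fun))
    m=(z>.1)&(z<.16)&(abs(x-.575)<.05)&(y>.12)&(y<.26)
    print("strap",W[m].min(0),W[m].max(0))
    m=(z>.1)&(z<.16)&(abs(x-.575)<.05)&(y>.19)&(y<.27); p=W[m]
    print("knob",p.mean(0),p.min(0),p.max(0),len(p))
    # sphere fit
    m=(z>.09)&(z<.19)&(abs(x-.57)<.05)&(y>.195)&(y<.27); p=W[m]
    r=least_squares(lambda c:np.linalg.norm(p-c,axis=1)-.014,[.57,.21,.12],loss="soft_l1",f_scale=.001);print("sphere",r.x,np.std(r.fun),len(p))
E
python3 fit.py
```

```text
top table z 0.00048047905089267703 base (array([572.5,  41. ]), array([243.1, 304.1]), 84.35) 3927 0.012349261026202587
stem axis [-0.2192  0.0509 -0.0513] ext -0.08990903490958432 0.08959932988886772 0.17950836479845206 centre [ 0.47484535 -0.21917576  0.05094273] rms 0.0017267016281264543
plain axis [-0.3193  0.0511 -0.0492] ext -0.05679036997012578 0.08178027773927558 0.13857064770940136 centre [ 0.4874798  -0.31995677  0.05107019] rms 0.0017526627123572696
strap [0.55762684 0.12695814 0.10000061] [0.60077055 0.24224036 0.15067207]
knob [0.57152136 0.22001881 0.13856602] [0.55762684 0.19001415 0.11915697] [0.5896586  0.24224036 0.15067207] 197
sphere [0.57189825 0.22676407 0.13410392] 0.004874102542220765 182
side table z 0.00022149770908963282 base (array([589.1,  61.5]), array([242.3, 143.7]), 11.44) 1728 0.012130954893547123
stem axis [-0.2196  0.0506 -0.0565] ext -0.09171587279740394 0.08969499219085508 0.18141086498825904 centre [ 0.47399117 -0.21951446  0.05062966] rms 0.00262073444252809
plain axis [-0.3198  0.0505 -0.0444] ext -0.05848010219210453 0.08220175263460386 0.1406818548267084 centre [ 0.48684913 -0.32030694  0.05050369] rms 0.0025419424964375358
strap [0.55682779 0.1251535  0.10001681] [0.60186365 0.24343592 0.15019759]
knob [0.56886091 0.22623648 0.1390892 ] [0.55682779 0.19010744 0.1181437 ] [0.59090447 0.24343592 0.15019759] 117
sphere [0.57159527 0.22681762 0.13417252] 0.004473909550953866 112
```

```bash
cat > jig.py <<'E'
from fit import *
from scipy.optimize import least_squares
for n in("top","side"):
    c=load(n);W=cloud(c);x,y,z=W[...,0],W[...,1],W[...,2]
    m=((abs(z-.012)<.005)&(np.hypot(x-.589,y-.061)<.16)).astype(np.uint8)
    k,l,st,_=cv2.connectedComponentsWithStats(m,connectivity=4)
    i=1+st[1:,4].argmax();p=W[l==i];C,S,A=rect(p);print(n,"plate",C,S,A)
    yaw=np.radians(A) if S[0]>S[1] else np.radians(A-90)
    o=C/1000-.025*np.array([np.cos(yaw),np.sin(yaw)])
    P=W.reshape(-1,3)
    def loc(v,P): 
        d=P[:,:2]-v[:2];a=v[2];return d@np.array([np.cos(a),np.sin(a)]),d@np.array([-np.sin(a),np.cos(a)])
    v0=np.array([o[0],o[1],yaw]);print("v0",v0)
    for it in range(3):
        X,Y=loc(v0,P)
        q=P[(((X>.019)&(X<.061))|((X>-.070)&(X<-.058)))&(abs(Y)<.020)&(P[:,2]>.022)&(P[:,2]<.055)]
        def f(w):
            v=np.array([v0[0]-w[0]*np.sin(v0[2]),v0[1]+w[0]*np.cos(v0[2]),v0[2]+w[1]]);X,Y=loc(v,q)
            return q[:,2]-w[2]-.0297-abs(Y)
        r=least_squares(f,[0,0,0],loss="soft_l1",f_scale=.001);w=r.x
        v0=np.array([v0[0]-w[0]*np.sin(v0[2]),v0[1]+w[0]*np.cos(v0[2]),v0[2]+w[1]])
    print("V",v0,"dz",w[2],"std",np.std(r.fun),len(q))
    X,Y=loc(v0,P);Z=P[:,2]
    for nm,mm in(("vblock top x",(abs(Y)<.018)&(X>0)&(X<.07)&(Z>.027)&(Z<.056)),("vrest x",(abs(Y)<.018)&(X<-.04)&(X>-.09)&(Z>.027)&(Z<.056)),("stop",(abs(Y)<.02)&(X>.067)&(X<.13)&(Z>.06)&(Z<.09)),("catch",(abs(X-.04)<.03)&(Y<-.045)&(Y>-.07)&(Z>.09)&(Z<.11))):
        if mm.any(): print(nm,np.round(np.percentile(X[mm],[2,98])*1000),"Y",np.round(np.percentile(Y[mm],[2,98])*1000),"Z",np.round(np.percentile(Z[mm],[2,98])*1000),mm.sum())
    k=np.array([[.5717,.2268,.1341]]);
    q=P[(Y>.12)&(Y<.21)&(abs(X-.04)<.03)&(Z>.08)]
    e=q[loc(v0,q)[1]>loc(v0,q)[1].max()-.026];r=least_squares(lambda c:np.linalg.norm(e-c,axis=1)-.014,e.mean(0)-[0,0,.01],loss="soft_l1",f_scale=.001)
    kx,ky=loc(v0,r.x[None]);print("knob",r.x,kx,ky,np.std(r.fun),len(e),"ang",np.arctan2(r.x[2]-.086,.042-ky),"R",np.hypot(r.x[2]-.086,.042-ky))
E
python3 jig.py
```

```text
top plate [588.9  61.8] [240.2 139.9] 11.23
v0 [0.56437867 0.0569313  0.19600047]
V [0.56436468 0.05700179 0.19443215] dz 0.0003412173703020448 std 0.002198402010948298 410
vblock top x [15. 64.] Y [-17.  17.] Z [28. 49.] 353
vrest x [-71. -57.] Y [-17.  17.] Z [29. 50.] 103
stop [ 88. 101.] Y [-19.  19.] Z [62. 84.] 131
catch [26. 53.] Y [-59. -46.] Z [ 92. 106.] 49
knob [0.57147648 0.22856334 0.13427809] [0.04012511] [0.16695484] 0.0013831755643449156 139 ang [2.77289614] R [0.13395703]
side plate [561.1  55.9] [184.9 143.7] 11.32
v0 [0.53658634 0.05099279 0.19757127]
V [ 0.53446356  0.06847147 -0.16299811] dz -0.0012374292271881881 std 0.006916555700143886 81
vblock top x [38. 69.] Y [-17.  17.] Z [29. 51.] 100
vrest x [-47. -40.] Y [-14.   3.] Z [30. 55.] 34
stop [117. 129.] Y [ 6. 19.] Z [62. 84.] 33
knob [0.57099557 0.22775376 0.13389827] [0.01019989] [0.16309935] 0.0011339388330773908 25 ang [2.76494677] R [0.13022787]
```

```bash
cat >> h.py <<'E'
from scipy.spatial.transform import Rotation as Ro
J0=np.array([.5643,.0570]);JY=.1948
def jig(x,y,z):
    c,s=np.cos(JY),np.sin(JY);return np.array([J0[0]+c*x-s*y,J0[1]+s*x+c*y,z])
def down(th):
    c,s=np.cos(th),np.sin(th);return Ro.from_matrix(np.array([[-s,c,0],[c,s,0],[0,0,-1]]).T).as_quat()
# rows above are tool axes x,y,z in world
E
python3 - <<'E'
from h import *
print(Ro.from_quat(current_orientation()).as_matrix().round(2).tolist(),current_finger_gap(),current_clock(),current_force())
S=np.array([.4745,-.2193,.050]);a=-.0535;d=np.array([np.cos(a),np.sin(a),0]);g=S-.018*d
for sgn in(1,-1):
    q=down(a+sgn*np.pi/2)
    for p in(g+[0,0,.10],): print(sgn,np.round(inverse_kinematics(p,q),2))
    for p,yy in((jig(-.034,0,.15),JY+sgn*np.pi/2),(jig(.04,.167,.2),JY),(jig(.04,.167,.2),JY+np.pi),(jig(.04,-.092,.067),JY),(jig(.04,-.092,.067),JY+np.pi)):
        r=inverse_kinematics(p,down(yy));print("  ",None if r is None else np.round(r,2))
E
```

```text
[[0.95, 0.31, -0.0], [0.31, -0.95, 0.0], [-0.0, -0.0, -1.0]] 0.08768924431368452 1.4 [-0.02343862 -0.07503506 -0.14737825]
1 [-0.58  0.31  1.8  -0.    1.04 -2.1 ]
   [-0.03  0.34  1.74 -0.    1.06 -1.8 ]
   [ 0.27  0.4   1.5  -0.    1.24  0.07]
   None
   [-0.15  0.56  1.61 -0.    0.97 -0.35]
   [-0.15  0.56  1.61 -0.    0.97  2.79]
-1 [-0.58  0.31  1.8  -0.    1.04  1.04]
   [-0.03  0.34  1.74 -0.    1.06  1.34]
   [ 0.27  0.4   1.5  -0.    1.24  0.07]
   None
   [-0.15  0.56  1.61 -0.    0.97 -0.35]
   [-0.15  0.56  1.61 -0.    0.97  2.79]
```

```bash
python3 - <<'E'
from h import *
S=np.array([.4745,-.2193,.050]);a=-.0535;d=np.array([np.cos(a),np.sin(a),0]);g=S-.018*d
q=down(a-np.pi/2)
move_ptp(g+[0,0,.10],q)
print(servo_line(g+[0,0,-.018],q,rate=.1,contact_N=8),current_position(),current_clock())
move_gripper(.03)
print(current_finger_gap(),current_grip_force(),current_force())
servo_line(g+[0,0,.004],q,rate=.03)
servo_line(g+[0,0,.12],q,rate=.15)
print(current_finger_gap(),current_force(),current_torque(),current_clock())
c=capture("side");W=cloud(c);np.savez("lift.npz",**c);cv2.imwrite("pics/lift.png",c["image"])
r=silhouettes("side","stem")
for e in r[:2]: print(e["conf"],e["xy"],np.nanmedian(W[e["region"]],0))
E
```

```text
False [ 0.45694058 -0.21859441  0.03249051] 4.375
0.039253074911027794 30.004112720489502 [0.659422   5.2519993  4.02418605]
0.039525341095670644 [-0.10018836 -0.16309846 -3.71184061] [0.01571573 0.05750475 0.06103501] 6.9917
```

View pics/lift.png

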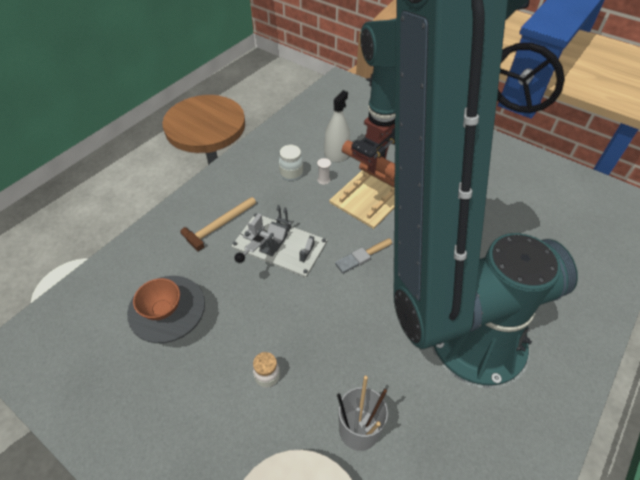

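The stem is held: its end shows at (370,160) and the finger gap is 39.5 mm. Next I lower it into the V.

```bash
python3 - <<'E'
from h import *
q=down(JY-np.pi/2);x=-.034
move_ptp(jig(x,0,.16),q)
servo_line(jig(x,0,.050),q,rate=.1)
print("pre",current_force(),current_torque(),current_clock())
h=servo_line(jig(x,0,.0395),q,rate=.02,contact_N=3)
print(h,current_position(),jig(x,0,.0405),current_force(),current_torque(),current_clock())
c=capture("top");np.savez("seat.npz",**c);cv2.imwrite("pics/seat.png",cv2.resize(c["image"][140:320,220:400],None,fx=3,fy=3,interpolation=3))
c=capture("wrist");cv2.imwrite("pics/seatw.png",c["image"])
E
```

```text
pre [ 0.19661326 -0.72739625 -4.02196061] [0.00390528 0.05086799 0.02151463] 9.425
True [0.53101398 0.05086246 0.04125347] [0.53094306 0.05041861 0.0405    ] [-0.01941149  2.9578177   2.11304764] [ 0.30081238 -0.07511383  0.0240237 ] 9.8833
```

View pics/seatw.png

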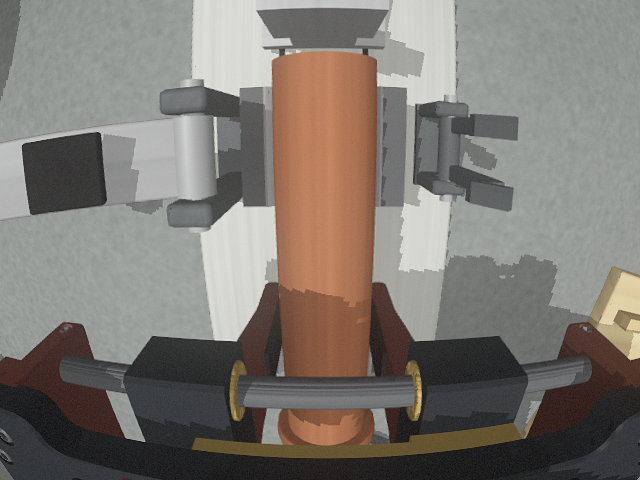

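The stem lies in line between the V flanks, with its plain end at (325,55) just short of the stop at (325,30). The sideways force says it is leaning on one flank by about a millimetre. I'll centre it, then slide.

```bash
python3 - <<'E'
from h import *
q=down(JY-np.pi/2);x=-.034;u=np.array([np.cos(JY),np.sin(JY)])
servo_line(jig(x,.001,.0412),q,rate=.02)
print("c",current_position(),current_force(),current_torque())
servo_line(jig(x,.001,.0402),q,rate=.02,contact_N=4)
p=current_position();f0=current_force();print("d",p,f0,current_torque())
t=jig(x,.001,p[2])
h=servo_line(jig(-.008,.001,p[2]),q,rate=.02,contact_N=5)
p2=current_position();print(h,"moved",(p2-p)[:2]@u,p2,current_force(),(current_force()-f0)[:2]@u,current_clock())
E
```

```text
c [0.52998371 0.05130437 0.04074584] [ 0.07995658  0.69607241 -2.6877001 ] [0.02564702 0.01998987 0.00138838]
d [0.53005114 0.05156337 0.04034573] [-2.6447444   1.51881858  4.4704625 ] [ 0.16323587  0.36597895 -0.22854333]
True moved -3.3502600441187167e-05 [0.53000345 0.05163198 0.04031282] [-0.09326102  0.63271965  5.4970417 ] 2.331703198640755 10.8083
```

```bash
python3 - <<'E'
from h import *
q=down(JY-np.pi/2);x=-.034;u=np.array([np.cos(JY),np.sin(JY)])
servo_line(jig(x,.001,.0407),q,rate=.02)
p=current_position();f0=current_force();print("d",p,f0,current_torque())
for xe in(-.028,-.004):
    h=servo_line(jig(xe,.001,.0407),q,rate=.02,contact_N=6)
    p2=current_position();f=current_force();print(h,"moved",(p2-p)[:2]@u,p2,f,(f-f0)[:2]@u,current_clock())
    if h and (p2-p)[:2]@u>.008: break
E
```

```text
d [0.5304345  0.05144807 0.04058021] [-1.81839832  1.29021997  1.59336687] [ 0.25245566  0.26200872 -0.08211152]
True moved 0.0018951232422877266 [0.53223929 0.05209106 0.04028538] [-0.52240788  0.17004801  4.72616465] 1.0546465503593756 11.325
True moved 0.001852323254740159 [0.53219649 0.05208692 0.04028937] [-0.50755966 -0.52209936  5.17598385] 0.935234744634716 11.725
```

```bash
python3 - <<'E'
from h import *
q=down(JY-np.pi/2);u=np.array([np.cos(JY),np.sin(JY)])
servo_line(jig(-.032,.001,.0412),q,rate=.02)
move_gripper(.055)
print("open",current_force(),current_position())
servo_line(jig(-.032,.0005,.041),q,rate=.03)
move_gripper(.03)
p=current_position();f0=current_force();print("grip",p,f0,current_torque(),current_finger_gap())
z=p[2]+.0003
for xe in(-.027,-.004):
    h=servo_line(jig(xe,.0005,.0413),q,rate=.02,contact_N=6)
    p2=current_position();f=current_force();print(h,"moved",(p2-p)[:2]@u,p2,f,(f-f0)[:2]@u,current_clock())
    if h and (p2-p)[:2]@u>.008: break
E
```

```text
open [-0.07633861  0.59698649  0.368008  ] [0.53283452 0.05178384 0.04126722]
grip [0.53255962 0.05209538 0.04102206] [-0.64499923  4.53478582  1.75762521] [ 0.96210632  0.06574981 -0.0370122 ] 0.039326745835326284
True moved 4.315093736264002e-06 [0.53254796 0.05217677 0.0409708 ] [-0.48854534  0.31168683  4.56547447] -0.6639718479461488 13.3083
True moved -2.1248018382220104e-05 [0.53251864 0.05219331 0.04098894] [-0.54799173  0.26947532  4.40190926] -0.7304647930321891 13.675
```

```bash
python3 - <<'E'
from h import *
c=capture("top");W=cloud(c).reshape(-1,3);d=W[:,:2]-J0
X=d@[np.cos(JY),np.sin(JY)];Y=d@[-np.sin(JY),np.cos(JY)];Z=W[:,2]
for lo in range(40,120,3):
    m=(X>lo/1e3)&(X<=(lo+3)/1e3)&(abs(Y)<.008)
    if m.any(): print(lo,m.sum(),np.round(np.percentile(Z[m],[10,50,90])*1000))
im=cv2.resize(c["image"][150:270,240:360],None,fx=5,fy=5,interpolation=3);cv2.imwrite("pics/s2.png",im)
c=capture("wrist");cv2.imwrite("pics/w2.png",c["image"])
E
```

```text
91 8 [78. 81. 83.]
94 8 [79. 80. 81.]
97 10 [79. 80. 82.]
100 3 [78. 79. 81.]
109 5 [48. 48. 51.]
112 3 [49. 49. 50.]
115 8 [20. 22. 50.]
118 9 [19. 20. 47.]
```

View pics/s2.png

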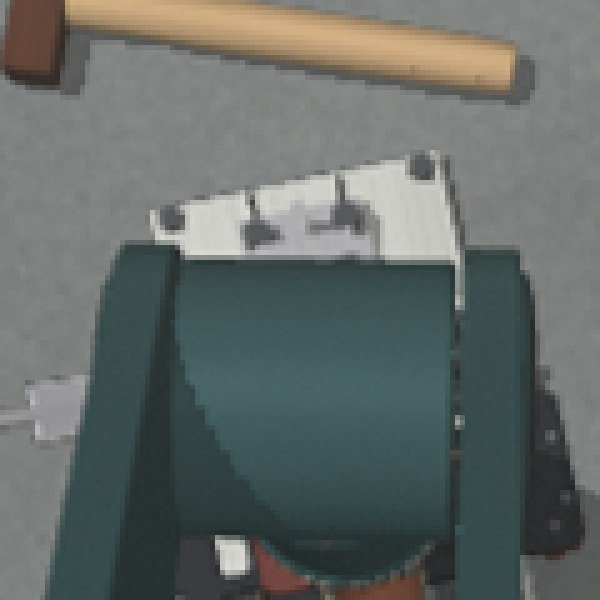

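The arm hides the stem from the top camera. I'll use the wrist depth picture instead.

```bash
cat >> h.py <<'E'
def wcloud(c):
    z=c["range_z"];K=c["intrinsics"];v,u=np.mgrid[0:480,0:640]
    a=(u-K[0,2])/K[0,0];b=(v-K[1,2])/K[1,1];r=np.hypot(a,b)+1e-9
    t=np.tan(r)/r;P=np.stack([a*t*z,b*t*z,z],-1);W=(P-c["t"])@c["R"];W[z<=0]=np.nan
    return W
def jl(W):
    W=W.reshape(-1,3);d=W[:,:2]-J0
    return d@[np.cos(JY),np.sin(JY)],d@[-np.sin(JY),np.cos(JY)],W[:,2]
E
python3 - <<'E'
from h import *
c=capture("wrist");X,Y,Z=jl(wcloud(c))
for lo in list(range(0,60,10))+list(range(60,110,2)):
    m=(X>lo/1e3)&(X<=(lo+2)/1e3)&(abs(Y)<.006)&(Z>.055)
    if m.any(): print(lo,m.sum(),np.round(np.percentile(Z[m],[5,50,95])*1000,1))
for lo in(-10,10,25,40,60):
    m=(X>lo/1e3)&(X<=(lo+5)/1e3)&(abs(Y)<.03)&(Z>.066)&(Z<.09)
    print("axis y at",lo,np.round((Y[m].min()+Y[m].max())*500,1), np.round(np.percentile(Z[m],99)*1000,1))
print(current_force(),current_clock())
E
```

```text
0 166 [76.1 77.4 78.5]
10 178 [76.2 77.4 78.4]
20 189 [76.1 77.4 78.5]
30 196 [75.9 77.3 78.5]
40 211 [75.8 77.4 78.7]
50 216 [76.1 77.3 78.6]
60 214 [75.9 77.3 78.5]
62 211 [76.1 77.5 78.6]
64 210 [76.  77.3 78.6]
66 212 [76.  77.3 78.7]
68 208 [76.  77.5 78.6]
70 207 [76.2 77.4 78.7]
72 207 [75.6 77.4 78.7]
74 208 [75.8 77.4 78.7]
76 6 [75.4 76.1 76.8]
88 8 [56.  69.7 79.9]
90 763 [56.6 72.  80.4]
92 197 [78.9 79.9 81.1]
94 105 [78.5 79.6 80.7]
axis y at -10 2.1 78.5
axis y at 10 1.9 78.6
axis y at 25 2.1 78.7
axis y at 40 2.1 78.9
axis y at 60 2.0 78.7
[0.39114284 0.0930595  5.3121847 ] 13.825
```

The stem is level and seated, with its end at jig x = 76 and the stop face at about 90. Friction in the V is tripping the contact check. I'll lift 1 mm, slide free, touch the stop, lower and let go.

```bash
python3 - <<'E'
from h import *
q=down(JY-np.pi/2);u=np.array([np.cos(JY),np.sin(JY)])
p=current_position();x0=jl(p)[0][0];y0=jl(p)[1][0];print("x0",x0,y0)
def go(x,z,**k): 
    h=servo_line(jig(x,y0,z),q,**k);p=current_position();print(h,np.round([jl(p)[0][0],jl(p)[1][0],p[2]],4),np.round(current_force(),2),"along",round(float(current_force()[:2]@u),2),current_clock());return h
z=p[2]+.0012
go(x0,z,rate=.02)
sleep(.2);print(current_force())
h=go(x0+.009,z,rate=.03,contact_N=6)
if jl(current_position())[0][0]>x0+.008: go(x0+.019,z,rate=.015,contact_N=5)
E
```

```text
x0 -0.032147819808173474 0.0014213731710105515
False [-0.033   0.0015  0.0416] [-0.07 -0.99 -4.21] along -0.26 14.075
[-0.44135915 -0.04208555 -3.65803005]
False [-0.0229  0.0014  0.0421] [-0.62  0.37 -3.44] along -0.54 14.725
True [-0.0183  0.0016  0.0412] [ 0.33 -1.9   0.4 ] along -0.04 15.225
```

```bash
python3 - <<'E'
from h import *
c=capture("wrist");X,Y,Z=jl(wcloud(c))
for lo in range(76,100,1):
    m=(X>lo/1e3)&(X<=(lo+1)/1e3)&(abs(Y)<.006)&(Z>.055)
    if m.any(): print(lo,m.sum(),np.round(np.percentile(Z[m],[5,50,95])*1000,1))
print(current_force(),current_position(),jl(current_position()))
cv2.imwrite("pics/w3.png",cv2.resize(c["image"][0:220,180:460],None,fx=2.8,fy=2.7))
E
```

```text
76 100 [76.3 77.7 78.9]
77 110 [76.5 77.6 79.1]
78 104 [76.2 77.6 78.8]
79 106 [76.  77.6 78.9]
80 103 [76.2 77.6 78.9]
81 104 [76.2 77.4 79. ]
82 103 [76.2 77.7 78.8]
83 106 [76.2 77.6 79. ]
84 108 [76.3 77.5 78.9]
85 102 [76.1 77.8 79. ]
86 105 [76.  77.6 78.9]
87 104 [76.1 77.6 78.8]
88 100 [75.7 77.7 78.7]
89 91 [75.7 77.5 78.8]
90 167 [75.3 78.4 80.7]
91 110 [78.9 79.8 81.1]
92 103 [78.9 79.9 80.9]
93 107 [78.8 79.8 80.9]
94 111 [78.7 80.  81. ]
95 108 [78.8 79.9 81. ]
96 105 [78.8 79.9 81.1]
97 108 [78.6 79.9 80.9]
98 102 [78.9 80.  80.9]
99 110 [78.9 80.  80.7]
[ 0.79503007 -1.76433916 -0.40536155] [0.5460424  0.05500122 0.04119465] (array([-0.01829919]), array([0.00157315]), array([0.04119465]))
```

View pics/w3.png

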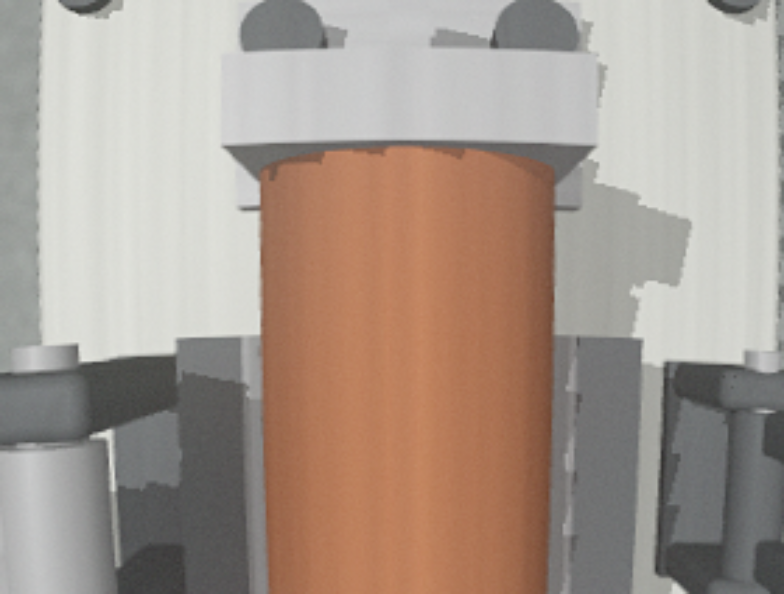

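The stem's end at (405,148) bears on the stop face. I'll lower the last fraction, release and back up, then check.

```bash
python3 - <<'E'
from h import *
q=down(JY-np.pi/2)
p=current_position();x,y,_=[float(v[0]) for v in jl(p)]
print(servo_line(jig(x+.0004,y,p[2]-.0006),q,rate=.02,contact_N=4),current_force())
move_gripper(.06);print(current_position(),current_force())
servo_line(jig(x,y,.16),q,rate=.12)
c=capture("wrist");X,Y,Z=jl(wcloud(c))
m=(abs(Y)<.004)&(Z>.055)&(Z<.09)
for lo in range(84,96): 
    n=m&(X>lo/1e3)&(X<=lo/1e3+.001); print(lo,n.sum(),np.round(np.median(Z[n])*1000,1),end="; ")
for lo in(-50,-20,10,25,40,60,80):
    k=(X>lo/1e3)&(X<=(lo+5)/1e3)&(abs(Y)<.03)&(Z>.066)&(Z<.09)
    if k.any(): print("\ny at",lo,np.round((Y[k].min()+Y[k].max())*500,1), np.round(np.percentile(Z[k],95)*1000,1))
print(current_clock())
E
```

```text
False [-1.07844469 -1.6552104   5.1083436 ]
[0.54642549 0.05511672 0.04049409] [ 0.23133178  0.00296203 -0.04037688]
84 16 77.4; 85 24 77.5; 86 15 77.7; 87 25 77.4; 88 14 77.5; 89 25 77.4; 90 24 77.2; 91 16 79.5; 92 23 80.2; 93 16 79.5; 94 25 80.0; 95 14 79.6; 
y at -50 2.0 78.1

y at -20 2.4 78.2

y at 10 2.1 78.1

y at 25 2.2 78.2

y at 40 2.2 78.2

y at 60 1.9 78.3

y at 80 2.2 78.4
17.25
```

```bash
sed -i 's/^J0=.*;JY/J0=np.array([.5643-.0015*.1936,.0570+.0015*.981]);JY/' h.py; python3 - <<'E'
from h import *
q=down(JY);a=2.77
kp=lambda a,x=.04: jig(x,.042-.134*np.cos(a),.086+.134*np.sin(a)-.019)
servo_line(jig(-.018,0,.23),rate=.2)
k=kp(a);k[2]=.23
move_gripper(.07)
move_ptp(k,q)
c=capture("wrist");X,Y,Z=jl(wcloud(c))
m=(abs(Y-.1669)<.014)&(abs(X-.04)<.025)&(Z>.126);print("knob seen",X[m].mean(),(X[m].min()+X[m].max())/2,(Y[m].min()+Y[m].max())/2,Z[m].max())
print(servo_line(kp(a),q,rate=.1,contact_N=8),current_position()-kp(a))
f=current_force();move_gripper(.015)
print("gap",current_finger_gap(),current_grip_force(),current_force()-f,current_position()-kp(a),current_clock())
E
```

```text
knob seen 0.04153202747951081 0.041446019081229676 0.1678200204370764 0.14951026388593935
False [0.00057759 0.00018464 0.0007118 ]
gap 0.026535756798693844 29.99969333410263 [ 4.90330668  1.14940405 -2.94814041] [0.00167363 0.00024657 0.00041678] 21.4167
```

```bash
python3 - <<'E'
from h import *
q=down(JY)
kp=lambda a,x=.0413: jig(x,.042-.134*np.cos(a),.086+.134*np.sin(a)-.019)
for a in np.linspace(2.77,.25,14)[1:]:
    servo_line(kp(a),q,rate=.09)
    p=current_position();f=current_force();g=current_finger_gap();ang=np.arctan2(p[2]+.019-.086,.042-jl(p)[1][0])
    print(round(a,2),"act",np.round(ang,3),"R",np.round(np.hypot(p[2]+.019-.086,.042-jl(p)[1][0]),4),np.round(f,1),round(g,4))
    if np.linalg.norm(f)>35 or g<.02: print("STOP");break
print(current_clock())
E
```

```text
2.58 act 2.575 R 0.134 [ 3.8  0.4 -1.6] 0.0265
2.38 act 2.384 R 0.134 [ 4.3  0.1 -0.4] 0.0269
2.19 act 2.191 R 0.1341 [ 4.7 -0.3 -0.1] 0.0266
1.99 act 1.998 R 0.1341 [5.4 2.8 1.3] 0.0264
1.8 act 1.805 R 0.1342 [4.1 1.9 3.5] 0.0264
1.61 act 1.609 R 0.1344 [4.3 1.3 6.1] 0.0262
1.41 act 1.412 R 0.1337 [ 3.1 -0.9  0.9] 0.0155
STOP
24.5083
```

```bash
python3 - <<'E'
from h import *
c=capture("wrist");cv2.imwrite("pics/w4.png",c["image"])
print(current_position(),current_grip_force(),current_force())
for n in("side","top"):
    c=capture(n);W=cloud(c)
    for d in silhouettes(n,"knob")[:2]: print(n,d["conf"],d["xy"],np.nanmedian(W[d["region"]],0))
E
```

```text
[0.5993882  0.08701372 0.19866847] 1.1289023654535413 [ 2.30691529 -0.44895277  2.92910245]
side 0.84 [263.3, 218.3] [0.59165391 0.10832246 0.15732398]
```

View pics/w4.png

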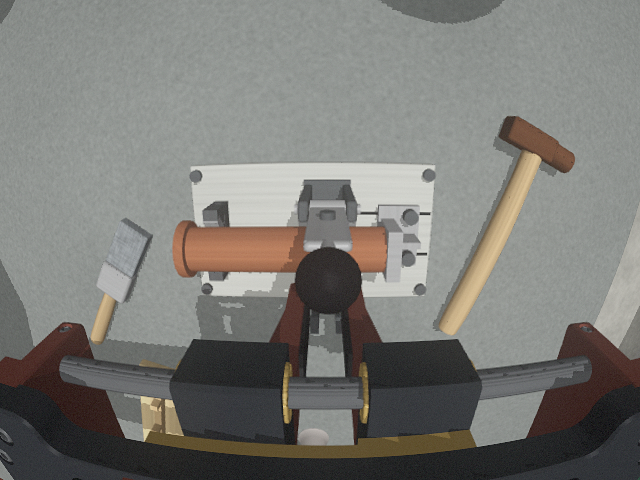

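The knob has slipped out of the pinch. It stands at (328,280), behind the shut fingers, with the strap nearly upright, and the stem is still in place against the stop. I'll push the knob over from behind with the shut fingers, then press it from above.

```bash
cat >> h.py <<'E'
from scipy.optimize import least_squares
def strap_angle(c):
    W=wcloud(c).reshape(-1,3);X,Y,Z=jl(W);im=c["image"].reshape(-1,3).max(1)
    m=(im<45)&(abs(X-.04)<.022)&(np.abs(np.hypot(Y-.042,Z-.086)-.134)<.022);p=np.stack([X,Y,Z],1)[m]
    f=lambda v:np.linalg.norm(p-[v[1],.042-.134*np.cos(v[0]),.086+.134*np.sin(v[0])],axis=1)-.014
    a0=np.arctan2(np.median(p[:,2])-.086,.042-np.median(p[:,1]))
    r=least_squares(f,[a0,.04],loss="soft_l1",f_scale=.001);return r.x,np.median(abs(r.fun)),len(p)
E
python3 - <<'E'
from h import *
q=down(JY)
p=current_position();print("tcp",[v[0] for v in jl(p)])
servo_line([p[0],p[1],.262],q,rate=.12)
c=capture("wrist");print(strap_angle(c),current_force(),current_clock())
E
```

```text
tcp [np.float64(0.04011923805861773), np.float64(0.021384442071034928), np.float64(0.19852112471745045)]
(array([1.60196199, 0.04168261]), np.float64(9.75902798681233e-05), 6) [-0.15758187 -0.13345509 -0.20311938] 25.4833
```

```bash
python3 - <<'E'
from h import *
q=down(JY)
def at(y,z,**k):
    return servo_line(jig(.0413,y,z),q,**k)
move_gripper(0.0)
at(.100,.262,rate=.15); 
c=capture("wrist");print(strap_angle(c),current_finger_gap())
print(at(.100,.214,rate=.12,contact_N=6))
kn=lambda a:(.042-.134*np.cos(a),.086+.134*np.sin(a))
for a in(1.6,1.45,1.3,1.15,1.0,.85):
    y,z=kn(a);at(y+.024,z-.005,rate=.08)
    print(a,np.round(current_force(),1),np.round([v[0] for v in jl(current_position())],4))
y,z=kn(.85);at(y+.03,z-.003,rate=.08);at(y+.045,z+.055,rate=.12);
c=capture("wrist");cv2.imwrite("pics/w5.png",c["image"]);print(strap_angle(c),current_clock())
E
```

```text
(array([1.60173092, 0.04382454]), np.float64(0.00028568997022901214), 13) 0.00035859458337277083
False
1.6 [-0.6 -0.1 -0.4] [0.0414 0.0693 0.2152]
1.45 [-0.3 -0.5  0.3] [0.0412 0.0493 0.2139]
1.3 [0.5 0.8 0.4] [0.0411 0.0295 0.2098]
1.15 [-0.3  0.7  0.3] [0.0411 0.0107 0.203 ]
1.0 [-0.2  1.1  0.2] [ 0.041  -0.0069  0.1933]
0.85 [0.1 0.2 0.1] [ 0.0409 -0.0229  0.1811]
  return _methods._mean(a, axis=axis, dtype=dtype,
  ret = ret.dtype.type(ret / rcount)
Traceback (most recent call last):
  File "h.py", line 30, in strap_angle
    r=least_squares(f,[a0,.04],loss="soft_l1",f_scale=.001);return r.x,np.median(abs(r.fun)),len(p)
ValueError: Initial guess is outside of provided bounds
```

View pics/w5.png

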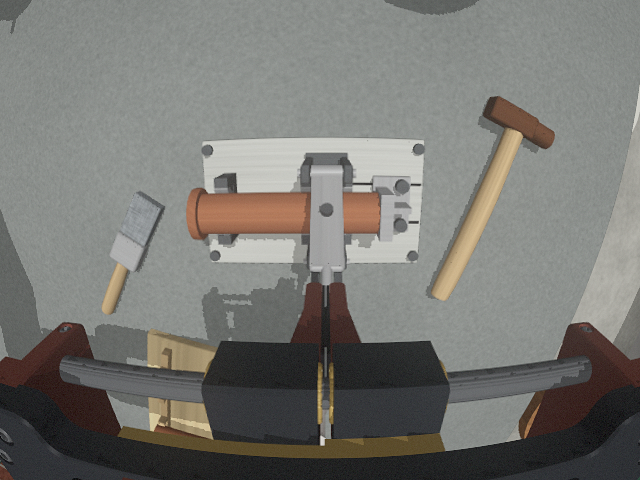

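The strap now leans over the stem (it runs from (327,170) to (325,270)), and the stem is undisturbed at the stop. Next I press the knob from above.

```bash
python3 - <<'E'
from h import *
q=down(JY)
def at(y,z,**k): return servo_line(jig(.0413,y,z),q,**k)
kn=lambda a:(.042-.134*np.cos(a),.086+.134*np.sin(a))
y,z=kn(.85);at(y+.002,z+.05,rate=.12)
print(current_clock())
for a in(.85,.7,.5,.3,.17,.12,.09,.07,.055,.045,.035,.025):
    y,z=kn(a);at(y+.001,z+.014,rate=.08 if a>.15 else .03)
    p=current_position();f=current_force()
    print(a,"act",round((p[2]-.014-.086)/.134,3),np.round(f,1),round(jl(p)[1][0]-y,4))
    if f[2]>32 or np.hypot(*f[:2])>12: print("STOP");break
print(current_clock())
E
```

```text
31.175
0.85 act 0.75 [ 0.3 -0.3  1. ] 0.0013
0.7 act 0.64 [0.  0.1 0.1] 0.0007
0.5 act 0.474 [-0.1  0.7  0.3] 0.001
0.3 act 0.29 [ 0.4  0.4 -0.5] 0.0011
0.17 act 0.163 [-0.9 -0.2 -0.6] 0.0011
0.12 act 0.123 [ 0.2 -0.6  3.6] 0.0007
0.09 act 0.092 [ 1.2 -1.6  1.8] 0.0007
0.07 act 0.069 [ 0.7 -1.6  0.7] 0.001
0.055 act 0.051 [-1.3  0.6  0.7] 0.0014
0.045 act 0.042 [ 0.   0.4 -0.4] 0.0013
0.035 act 0.034 [ 0.6  0.1 -0.6] 0.0011
0.025 act 0.024 [-0.4 -0.2  0.2] 0.001
35.4167
```

```bash
cat >> h.py <<'E'
def strap_line(c):
    X,Y,Z=jl(wcloud(c));out=[]
    for y in np.arange(.03,-.13,-.01):
        m=(abs(X-.041)<.006)&(abs(Y-y)<.005)&(Z>.03); out.append((round(y,2),int(m.sum()),round(float(np.median(Z[m]))*1000,1) if m.any() else None))
    return out
E
python3 - <<'E'
from h import *
q=down(JY)
print(strap_line(capture("wrist")))
p=current_position();servo_line([p[0],p[1],.2],q,rate=.15)
c=capture("wrist");print(strap_line(c));cv2.imwrite("pics/w6.png",c["image"])
for n in("side","top"):
    c=capture(n);W=cloud(c)
    for d in silhouettes(n,"knob")[:2]: print(n,d["conf"],d["xy"],np.nanmedian(W[d["region"]],0),[float(v[0]) for v in jl(np.nanmedian(W[d["region"]],0))])
print(current_clock())
E
```

```text
[(np.float64(0.03), 528, 89.0), (np.float64(0.02), 528, 89.1), (np.float64(0.01), 538, 89.3), (np.float64(-0.0), 546, 93.8), (np.float64(-0.01), 557, 89.5), (np.float64(-0.02), 540, 89.6), (np.float64(-0.03), 513, 89.8), (np.float64(-0.04), 517, 89.8), (np.float64(-0.05), 393, 90.2), (np.float64(-0.06), 3997, 201.6), (np.float64(-0.07), 3579, 210.5), (np.float64(-0.08), 2406, 131.5), (np.float64(-0.09), 122, 159.7), (np.float64(-0.1), 38, 136.2), (np.float64(-0.11), 0, None), (np.float64(-0.12), 0, None)]
[(np.float64(0.03), 235, 88.9), (np.float64(0.02), 224, 89.1), (np.float64(0.01), 228, 89.3), (np.float64(-0.0), 228, 93.8), (np.float64(-0.01), 237, 89.4), (np.float64(-0.02), 238, 89.7), (np.float64(-0.03), 222, 89.7), (np.float64(-0.04), 236, 89.8), (np.float64(-0.05), 167, 90.3), (np.float64(-0.06), 3883, 298.1), (np.float64(-0.07), 3396, 307.1), (np.float64(-0.08), 2239, 229.7), (np.float64(-0.09), 345, 101.2), (np.float64(-0.1), 158, 99.6), (np.float64(-0.11), 0, None), (np.float64(-0.12), 0, None)]
side 0.78 [276.3, 220.8] [0.60643982 0.05103445 0.09027995] [0.04018811663230721, -0.015509623700257236, 0.09027994589431901]
side 0.27 [176.4, 318.8] [0.62219002 0.43042359 0.06544169] [0.12907890782606501, 0.35365513351091593, 0.06544168557982155]
top 0.52 [318.1, 218.6] [0.60777387 0.03655745 0.09055587] [0.038694617633464067, -0.029971040147662196, 0.09055587094128756]
top 0.21 [320.3, 217.6] [0.61431676 0.0293861  0.01313421] [0.043725599492865294, -0.038273266944437875, 0.013134212650523933]
36.5083
```

The strap's slope is about 0.015 rad and holds with the arm away, so it is latched. I'll check the stem once more, clear the arm, then hand in.

```bash
python3 - <<'E'
from h import *
q=down(JY)
servo_line(jig(.0413,-.10,.30),q,rate=.2)
c=capture("wrist");cv2.imwrite("pics/w7.png",cv2.resize(c["image"][100:330,160:480],None,fx=2.4,fy=2.4,interpolation=3))
X,Y,Z=jl(wcloud(c));s=[z for _,n,z in strap_line(c)[:9]];print("slope",(s[8]-s[0])/80)
for lo in range(82,97): 
    n=(abs(Y)<.005)&(Z>.055)&(Z<.09)&(X>lo/1e3)&(X<=lo/1e3+.001); print(lo,n.sum(),np.round(np.median(Z[n])*1000,1) if n.any() else None,end="; ")
for lo in(-50,-20,5,70,80):
    k=(X>lo/1e3)&(X<=(lo+5)/1e3)&(abs(Y)<.03)&(Z>.066)&(Z<.09)
    if k.any(): print("\ny at",lo,np.round((Y[k].min()+Y[k].max())*500,1), np.round(np.percentile(Z[k],95)*1000,1))
print(current_clock(),current_force())
E
```

```text
slope 0.016249999999999966
82 10 77.4; 83 9 77.2; 84 9 77.5; 85 11 77.4; 86 9 77.4; 87 11 77.6; 88 8 77.2; 89 11 77.3; 90 11 79.1; 91 10 79.6; 92 10 79.8; 93 10 79.5; 94 10 79.8; 95 10 79.6; 96 10 79.9; 
y at -50 0.6 78.3

y at -20 0.4 77.8

y at 5 0.3 78.4

y at 70 0.4 78.5

y at 80 1.2 77.9
37.2083 [-1.08799575 -0.55076927  0.84184446]
```

View pics/w7.png

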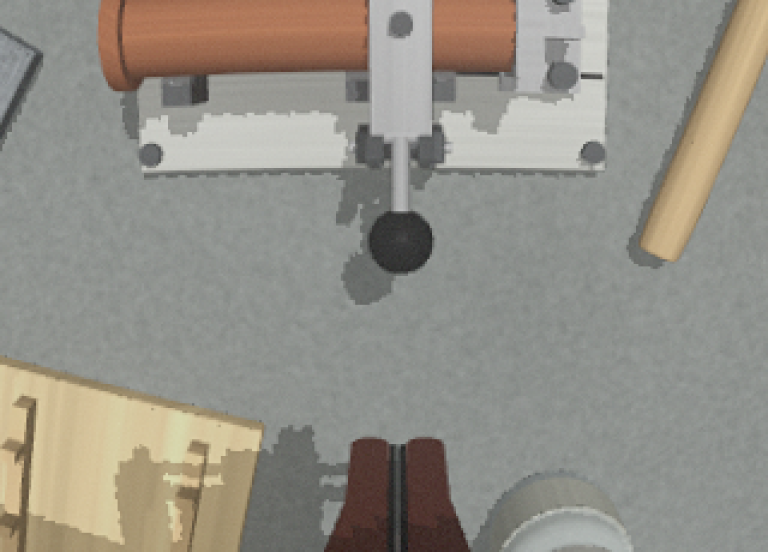

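The strap lies down in the catch fork at (400,145), the knob is free at (400,240), and the stem's end meets the stop at (516,40). The arm is clear.

```bash
python3 -c "
from bench import *
print(close_job(),current_clock())"
```

```text
the job is handed in; nothing more can be done
the job is handed in; nothing more can be done
```

The stem lies seated in the V with its plain end on the stop, the strap looks latched by the catch (about 0.016 rad by the wrist camera), the arm is clear, and the job is handed in. The pad's force on the stem was not measured, and no verdict came back.

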